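Load the turning mandrel

TASK

Load the turning mandrel for the lathe: slide the long drilled blank onto it, then the short one, then the end cap, open mouth first. Press the cap up against the blanks with about 12 N for one second, so that they bed against the sprung drive plate, but never push a piece with more than 20 N; then let go, leaving the three pieces close together on the mandrel. Leave the tape roll, the wood offcut and the pencil where they are.

Things in the scene. Friction and masses are not known exactly. Their poses are not given: they have to be found in the camera images.
- stand: Bench mandrel, fixed: plywood base 250x120x15 mm, grey headstock block (56 mm wide, top 130 mm above the table) and a level steel rod 16 mm in diameter. Origin on the table under the rod's root (headstock front face); x points along the rod from root to free tip, z up; the rod's axis is y = 0, z = 110 mm, its tip at x = 186 mm.
- mandrel_root (a point): Rod axis at its root. On the rod here sit a dark collar and before it a round steel drive plate (40 mm in diameter) on a spring. The plate's front face rests anywhere from 39 to 51 mm out from the root: the collar is set differently each time and is not measured. The plate gives way up to 8 mm, about 3 N per mm, and springs back when let go.
- mandrel_tip (a point): Centre of the rod's free tip, 110 mm above the table; x points outward along the rod. The last 10 mm taper from 16 to 8 mm in diameter.
- long_blank_center (a point): Centre of the long turning blank: square light wood, 44x44 mm in section, 60 mm long, with a 19 mm hole through its length. Axes: x along the hole, z up; it lies on a side face, hole level. Either end may go on first. About 85 g.
- short_blank_center (a point): Centre of the short turning blank: the same wood and 44x44 mm section and 19 mm hole, but 36 mm long. Axes: x along the hole, z up. Either end may go on first. About 55 g.
- end_cap_center (a point): Centre of the aluminium end cap's square body, 44x44 mm in section, 66 mm long, 190 g, with a blind 19 mm hole 60 mm deep, open in its -x end, and a round boss (30 mm in diameter, 7 mm long) on its closed +x end. x runs from mouth to boss, z up. It lies on a side face, mouth towards the mandrel; fitted, its x runs as the mandrel's. It slides freely; the rod does not reach the hole's floor.
- end_cap_mouth (a point): Centre of the cap's open end face, 33 mm from its centre along -x.
- end_cap: The end cap; origin under its centre, on its lower side face (22 mm below the centre).
- long_blank: The long blank; origin at the centre of its lower side face.
- short_blank: The short blank; origin at the centre of its lower side face.
- tape_roll: Bystander: roll of masking tape, 96 mm in diameter, 24 mm high, lying flat; origin under its centre.
- oak_offcut: Bystander: plain wood offcut, 40x120x22 mm, no hole; origin under its centre.
- pencil: Bystander: flat carpenter's pencil, 14x175x8 mm; origin under its centre.
Not all that is in view belongs to the job. What is shaped like the short_blank but yellow is not meant.

How it is judged (in metres and radians):
On the way, in this order (a step that is already met when the one before it is completed fails the run):
1. the long blank is on the mandrel, at least 40 mm past the tip, before the others (x of long_blank_center in the frame of stand below 0.116 m and y of long_blank_center in the frame of stand between -0.006 and 0.006 m and z of long_blank_center in the frame of stand between 0.104 and 0.116 m and distance between each of short_blank_center, end_cap_center and mandrel_tip above 0.03 m), for 0.1 s.
2. the short blank is on the mandrel outside the long one, at least 15 mm past the tip (x of long_blank_center in the frame of stand below 0.116 m and y of long_blank_center in the frame of stand between -0.006 and 0.006 m and z of long_blank_center in the frame of stand between 0.104 and 0.116 m and x of short_blank_center in the frame of stand below 0.153 m and y of short_blank_center in the frame of stand between -0.006 and 0.006 m and z of short_blank_center in the frame of stand between 0.104 and 0.116 m and distance between end_cap_center and mandrel_tip above 0.03 m), for 0.1 s.
3. the end cap, on the mandrel, presses on the short blank with more than 8 N for half a second (contact force between end_cap and short_blank above 8 N and x of end_cap_center in the frame of stand below 0.19 m and y of end_cap_center in the frame of stand between -0.006 and 0.006 m and z of end_cap_center in the frame of stand between 0.104 and 0.116 m), for 0.5 s.
At the end, for the whole second after the job is handed in: Long blank, short blank and end cap are on the mandrel in this order from the root, let go and at rest (slower than 10 mm/s), each centre within 6 mm of the rod's axis sideways and in height; the long blank's centre less than 90 mm from the root; gaps between neighbours at most 4 mm (x of long_blank_center in the frame of stand below 0.09 m and y of long_blank_center in the frame of stand between -0.006 and 0.006 m and z of long_blank_center in the frame of stand between 0.104 and 0.116 m and x of short_blank_center in the frame of stand below 0.14 m and y of short_blank_center in the frame of stand between -0.006 and 0.006 m and z of short_blank_center in the frame of stand between 0.104 and 0.116 m and x of end_cap_center in the frame of stand below 0.19 m and y of end_cap_center in the frame of stand between -0.006 and 0.006 m and z of end_cap_center in the frame of stand between 0.104 and 0.116 m and distance between long_blank_center and short_blank_center below 0.052 m and distance between short_blank_center and end_cap_mouth below 0.022 m and linear speed of each of long_blank, short_blank, end_cap below 0.01 m/s); the robot touches nothing.
It fails at once if a blank or the cap is pushed with more than 20 N against another piece, the mandrel or the drive plate (contact force between end_cap and short_blank above 20 N or contact force between short_blank and long_blank above 20 N or contact force between any of long_blank, short_blank, end_cap and stand above 20 N).
It fails at once if the tape roll, the wood offcut or the pencil is moved more than 30 mm (distance of any of tape_roll, oak_offcut, pencil from where it was at the start of the episode above 0.03 m).
It also fails if it takes over 72 s, if anything falls off the work surface, if the arm or the gripper's body presses on something with over 40 N, if the wrist force passes 120 N, or if a joint passes its speed limit or range.

ROBOT

A 6-joint arm with a two-finger parallel gripper is mounted at the origin on a cart in front of the work surface, level with it; the furniture and walls round the work are solid. World frame = base frame: x ahead of the robot, y to its left, z up, the work surface at z = 0. Lengths are in m, angles in degrees, forces in N, time in s.
With the tool pointing down it reaches from about 0.4 to 0.825 m from the base axis. Payload 7 kg.
Tool frame: the origin (TCP) lies midway between the tips of the shut fingers; the grasp point (between the pads) lies r.pinch_z behind it (r.pinch_z is the distance from the TCP to the grasp point, in m); z points along the fingers, y is the line along which they close (so a half turn about z gives the same grasp; the last joint's range is limited). The gripper opens to 88 mm and grips with 3 to 60 N. Pads are 19 mm wide; open, the fingers measure 130 mm over their backs; the gripper's body (78 mm by 193 mm) begins 47 mm behind the grasp point.
Start: joints at [82.626, 20.546, 0.682, 0, -70.136, -16.507], TCP at [0.273, 0.617, 0.227] pointing down, gripper open.
Joint ranges: [-176.03, 176.03], [-82.01, 121.73], [-58.28, 71.71], [-173.87, 95.51], [-174.79, -0.11], [-173.66, 173.66]. Speed limits (degrees/s): [136.94, 136.94, 172.46, 180, 180, 180].

INTERFACE

Orientations are given as [roll, pitch, yaw] about the fixed x, y, z axes, in that order (R = Rz(yaw) Ry(pitch) Rx(roll)).
In Python, from plant import r, optics, job gives the robot as it stands.
- The arm moves only by the shell command python3 -m crank 'ROWS' [FORCE]. ROWS is JSON, a list of rows, each an object with "xyz": the shift along the tool's x, y, z in units of 30 mm (1.0 is 30 mm), a list of three; "delta_rot": the turn, a rotation vector about the tool's x, y, z in degrees, a list of three; "claw": the closure, from 0 (fully open) to 1 (shut). A call has 1 to 20 rows; each row is the pose to reach, as a shift and turn from the pose commanded when the call began, along the tool's axes at that moment; what a row does not reach only later rows make up. A row lasts 1/8 s, in which the tool goes at most 62.5 mm and 10.7 degrees, less where a joint would pass 70% of its speed; a pose out of reach is approached as far as the arm can. A call with a gripper value outside its range is refused whole. The fingers move at their own pace and stop on an object; FORCE is the grip in N (left out, the last holds). Time passes only in rows, so rows that repeat a pose let the fingers close. It gives the time, the measured TCP pose, the force, the opening and the grip force at its end, in the units of the state.
- r.get_state(): the state, without advancing time (a new reading comes with each control period).
- optics.capture(name): name is "scene" or "top" or "wrist"; returns a dict with "img" (384x512x3 uint8, blue, green, red), "fovy" (degrees; the focal length in pixels is half the picture's height over the tangent of half this angle, whatever the lens; pixels are square), "cx", "cy" (the principal point, pixels), "dist" ([k1, k2, p1, p2, k3] as OpenCV has them; the pictures are not rectified), "eye" and "rotation" of the camera in the world; the wrist camera has in their place "hand_eye" (4x4, takes a point from camera to tool coordinates, whose origin is the TCP and whose axes are the flange's). Camera axes: x right, y up, looking along -z (the intrinsics and any distortion apply to the point x, -y, -z); pixel columns grow to the right and rows downward; lengths in m; the calibration is good to about 2 mm. A picture is of the moment at which its call begins: read the wrist's pose just before it. There is no depth.
- job.close_job(): hands the job in; it is judged then, once.
The state is a dict: "time_s": time; "joints": joint angles; "qd": joint speeds; "joint_torque": joint torques, N m; "tcp_pos": TCP position; "eef_rot": TCP orientation; "contact_force": force on the tool from outside, world axes, zero at the start; "moment": the same for the moment, N m; "gripper_width": finger opening in m; "gripper_force": force on a finger pad.
Only numpy, scipy, OpenCV 4.12 (cv2) and the standard library are available. Lean on these libraries where they do the work, as an engineer would, in place of code of your own. Each camera call takes 0.05 s, during which the arm holds its last target. There are 200 camera calls.

## Working session

There is one attempt and no reset: what is moved stays moved. The work goes in short steps, Python scripts to look and compute and a shell command to move; the robot and the scene stay as the last step left them, time stands still between calls to the robot, and variables do not carry over. Pictures are saved under pics/ and viewed, at most 13 in all, crops included, and the job is handed in when it is done.

```bash
mkdir -p pics; ls; cat > look.py <<'E'
import cv2, numpy as np, sys
from plant import r, optics
def save(n,f):
    c=optics.capture(n); cv2.imwrite(f,c['img']); return c
E
python3 - <<'E'
from look import *
s=r.get_state(); print(s, r.pinch_z)
import pickle
C={n:optics.capture(n) for n in ("scene","top","wrist")}
pickle.dump(C,open('C0.pkl','wb'))
for n,c in C.items():
    print(n,{k:v for k,v in c.items() if k!='img'})
cv2.imwrite('pics/scene0.png',C['scene']['img']);cv2.imwrite('pics/top0.png',C['top']['img'])
E
```

```text
pics
{'time_s': 0.0, 'joints': array([ 8.26272819e+01,  2.05922618e+01,  6.33156183e-01, -2.14901606e-02,
       -7.01348671e+01, -1.65070353e+01]), 'qd': array([ 0.0005498 ,  0.05423055,  0.02767459, -0.00026758,  0.04305341,
       -0.06347558]), 'joint_torque': array([ 1.20999443e-04, -5.82718849e+01,  2.93053758e+01,  6.99712381e+00,
        7.01902361e-03, -1.49023922e-04]), 'tcp_pos': array([0.27306898, 0.61675985, 0.22560435]), 'eef_rot': array([ 1.79904160e+02, -7.33422958e-03, -2.38870663e+01]), 'contact_force': array([0.63058248, 0.60350616, 0.28977964]), 'moment': array([ 0.02053386,  0.01325239, -0.01491413]), 'gripper_force': 0.0, 'gripper_width': 0.08752617862856246} 0.0188
scene {'fovy': 57.441402084294644, 'cx': 262.94655091893134, 'cy': 192.11333178375423, 'dist': array([0.01925471, 0.        , 0.        , 0.        , 0.        ]), 'eye': array([-0.02274564, -0.44096481,  0.75075835]), 'rotation': array([ 39.71523751,   0.71967176, -60.43653897])}
top {'fovy': 46.293973355406806, 'cx': 258.4582782740498, 'cy': 181.940720789417, 'dist': array([0.01210614, 0.        , 0.        , 0.        , 0.        ]), 'eye': array([ 0.23444896, -0.18040781,  1.37381656]), 'rotation': array([ 9.82945644e+00,  2.62917729e-02, -9.10569017e+01])}
wrist {'fovy': 58.072624676660965, 'cx': 259.7045787765426, 'cy': 191.81176913737104, 'dist': array([-0.04841266,  0.        ,  0.        ,  0.        ,  0.        ]), 'hand_eye': array([[-3.86148638e-04,  9.67420435e-01,  2.53174945e-01,
         6.89733005e-02],
       [ 9.99999614e-01,  1.73729708e-04,  8.61375989e-04,
        -3.67716504e-04],
       [ 7.89328725e-04,  2.53175180e-01, -9.67420128e-01,
        -1.58409714e-01],
       [ 0.00000000e+00,  0.00000000e+00,  0.00000000e+00,
         1.00000000e+00]])}
```

View pics/scene0.png

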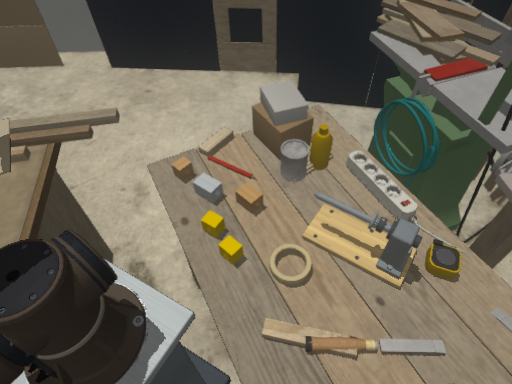

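View pics/top0.png

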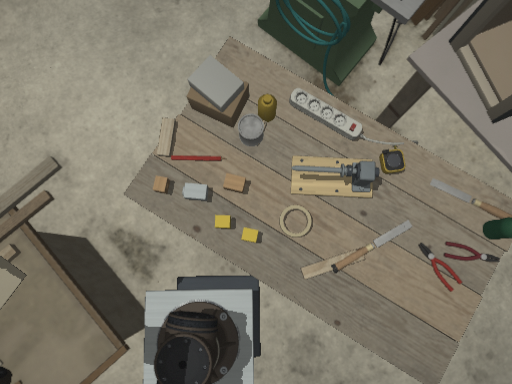

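The scene and top views show the following (top pixels):
- Wood blocks at (234,183) and (160,184), the first apparently longer.
- Grey cap at (195,191).
- Yellow decoys at (222,222) and (250,235).
- Mandrel with its tip at (293,170) and headstock at (370,175).
- Tape at (296,221), offcut at (165,137), red pencil at (195,158).

Next I'll measure from an enlarged top crop.

```bash
cat > geo.py <<'E'
import numpy as np, cv2
from scipy.spatial.transform import Rotation as R
def K(c):
    f=c['img'].shape[0]/2/np.tan(np.radians(c['fovy']/2)); return np.array([[f,0,c['cx']],[0,f,c['cy']],[0,0,1.]])
F=np.diag([1.,-1,-1])
def pose(c,s=None):
    if 'eye' in c: return R.from_euler('xyz',c['rotation'],degrees=True).as_matrix(), np.array(c['eye'])
    Rt=R.from_euler('xyz',s['eef_rot'],degrees=True).as_matrix(); H=np.array(c['hand_eye'])
    return Rt@H[:3,:3], Rt@H[:3,3]+s['tcp_pos']
def back(c,uv,z,s=None):
    """pixels -> world points on plane z"""
    p=cv2.undistortPoints(np.array(uv,float).reshape(-1,1,2),K(c),np.array(c['dist'])).reshape(-1,2)
    Rc,e=pose(c,s); d=(Rc@F@np.c_[p,np.ones(len(p))].T).T
    return e+d*((z-e[2])/d[:,2])[:,None]
def proj(c,P,s=None):
    Rc,e=pose(c,s); q=(F@Rc.T@(np.atleast_2d(P)-e).T).T
    return cv2.projectPoints(q,np.zeros(3),np.zeros(3),K(c),np.array(c['dist']))[0].reshape(-1,2)
def go(s,xyz,yaw=None):
    """tool-frame shift in 30 mm units, and yaw turn about tool z, deg, tool kept pointing down"""
    Rt=R.from_euler('xyz',s['eef_rot'],degrees=True)
    d=Rt.inv().apply(np.array(xyz)-s['tcp_pos'])/.03
    w=np.zeros(3)
    if yaw is not None: w=(Rt.inv()*R.from_euler('xyz',[180,0,yaw],degrees=True)).as_rotvec(degrees=True)
    return d.round(3),w.round(2)
E
python3 - <<'E'
import pickle
from geo import *
C=pickle.load(open('C0.pkl','rb')); c=C['top']
for n,uv,z in [('long',(234,183),.044),('short',(160,184),.044),('cap',(195,191),.044),('tip',(293,170),.11),('head',(358,173),.11)]:
    print(n,back(c,uv,z)[0].round(3))
im=c['img'][120:260,140:390]; cv2.imwrite('pics/crop0.png',cv2.resize(im,None,fx=3.2,fy=3.2,interpolation=cv2.INTER_CUBIC))
print(proj(c,[.273,.617,.226]))
cv2.imwrite('pics/wrist0.png',C['wrist']['img'])
E
```

```text
long [ 0.463 -0.111  0.044]
short [0.464 0.112 0.044]
cap [0.441 0.006 0.044]
tip [ 0.486 -0.284  0.11 ]
head [ 0.474 -0.469  0.11 ]
[[-58.95504378 250.61207921]]
```

View pics/crop0.png

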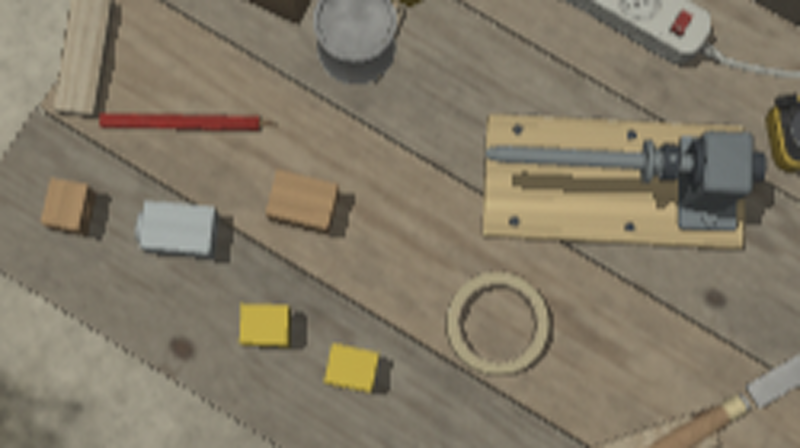

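Candidates (top pixels): the brown 60 mm block at (234,183) is the long blank. The shorter brown block at (160,184) is the short one. The yellow blocks at (222,222) and (250,235) are decoys, and the offcut at (165,137) has no hole. The grey block at (195,191) is the cap, with its boss on the left and its mouth towards the mandrel.

```bash
python3 - <<'E'
from geo import *
from plant import r
print(go(r.get_state(),[.455,-.09,.19],-90))
E
```

```text
(array([15.082, 19.087,  1.222]), array([ 6.000e-02, -5.000e-02,  6.611e+01]))
```

```bash
A='{"xyz":[15.08,19.09,1.22],"delta_rot":[0,0,66.1],"claw":0}'
python3 -m crank '[{"xyz":[1.26,1.59,0.1],"delta_rot":[0,0,5.5],"claw":0},{"xyz":[2.5,3.2,0.2],"delta_rot":[0,0,11],"claw":0},{"xyz":[3.77,4.77,0.3],"delta_rot":[0,0,16.5],"claw":0},{"xyz":[5.03,6.36,0.4],"delta_rot":[0,0,22],"claw":0},{"xyz":[6.28,7.95,0.5],"delta_rot":[0,0,27.5],"claw":0},{"xyz":[7.54,9.54,0.6],"delta_rot":[0,0,33],"claw":0},{"xyz":[8.8,11.13,0.7],"delta_rot":[0,0,38.5],"claw":0},{"xyz":[10.05,12.7,0.8],"delta_rot":[0,0,44],"claw":0},{"xyz":[11.3,14.3,0.9],"delta_rot":[0,0,49.5],"claw":0},{"xyz":[12.57,15.9,1.0],"delta_rot":[0,0,55],"claw":0},{"xyz":[13.8,17.5,1.1],"delta_rot":[0,0,60.5],"claw":0},{"xyz":[15.08,19.09,1.22],"delta_rot":[0,0,66.1],"claw":0},{"xyz":[15.08,19.09,1.22],"delta_rot":[0,0,66.1],"claw":0},{"xyz":[15.08,19.09,1.22],"delta_rot":[0,0,66.1],"claw":0}]'
python3 - <<'E'
from geo import *
from plant import r,optics
import pickle
s=r.get_state(); c=optics.capture('wrist'); pickle.dump((s,c),open('W1.pkl','wb')); cv2.imwrite('pics/w1.png',c['img']); print(s['tcp_pos'],s['eef_rot'],s['joints'],s['time_s'])
E
```

```text
time_s: 1.9
tcp_pos: [0.4548, -0.09, 0.1897]
eef_rot: [180.0, 0.0, -90.0]
contact_force: [0.4, 0.7, 0.8]
gripper_width: 0.0874
gripper_force: 0.0
[ 0.454769   -0.08998985  0.18970893] [ 1.79964836e+02  1.32806100e-03 -9.00489454e+01] [ 1.32378717e+01  2.00897744e+00 -2.80551191e+01 -1.08277106e-02
 -5.99698218e+01 -1.32813952e+01] 1.9
```

View pics/w1.png

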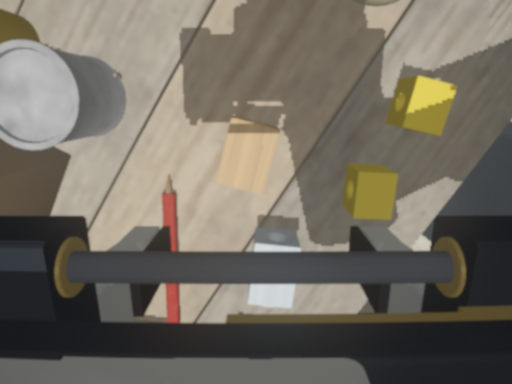

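The wrist view shows the long blank at about (248,155), the cap with its dark mouth at (278,237) and the decoys at right. I'll crop it closely to read the corners.

```bash
python3 - <<'E'
import pickle,cv2
s,c=pickle.load(open('W1.pkl','rb'))
a=cv2.resize(c['img'][90:215,195:320],None,fx=4.6,fy=4.6,interpolation=cv2.INTER_CUBIC)
cv2.imwrite('pics/c1.png',a)
E
```

```text
(no output)
```

View pics/c1.png

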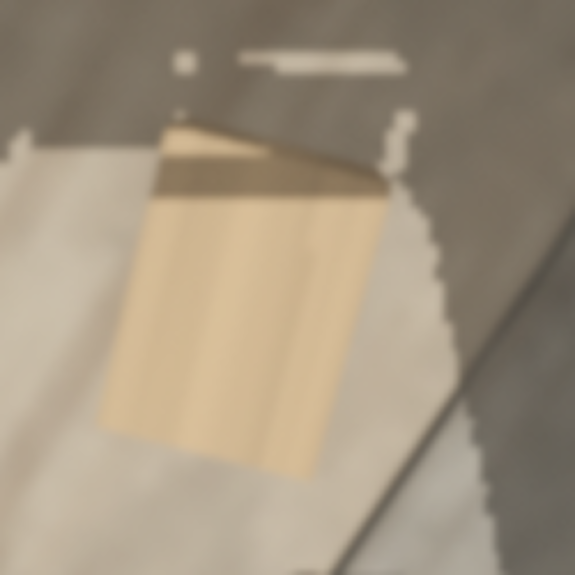

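Long blank top-face corners in the crop: (165,125), (390,187), (312,480), (98,425). Neither end face is really visible, and its hole axis is about 14° off the image vertical.

```bash
python3 - <<'E'
import pickle
from geo import *
s,c=pickle.load(open('W1.pkl','rb'))
uv=np.array([(165,125),(390,187),(312,480),(98,425)])/4.6+[195,90]
P=back(c,uv,.044,s); print(P.round(4)); m=P.mean(0); d=(P[2]+P[3]-P[0]-P[1])/2
yaw=np.degrees(np.arctan2(d[1],d[0])); print(m,np.linalg.norm(d),np.linalg.norm((P[1]+P[2]-P[0]-P[3])/2),yaw)
from plant import r
s=r.get_state()
print(go(s,[m[0],m[1],.024-.0188],yaw-180))
E
```

```text
[[ 0.4808 -0.1447  0.044 ]
 [ 0.4385 -0.1331  0.044 ]
 [ 0.4532 -0.0757  0.044 ]
 [ 0.4952 -0.087   0.044 ]]
[ 0.46689649 -0.1101365   0.044     ] 0.05938676860562154 0.04370110861142543 75.81208826460715
(array([ 0.698, -0.403,  6.155]), array([ 0.02,  0.  , 14.24]))
```

```bash
python3 -m crank '[{"xyz":[0.7,-0.4,1.5],"delta_rot":[0,0,10],"claw":0},{"xyz":[0.7,-0.4,3.3],"delta_rot":[0,0,14.2],"claw":0},{"xyz":[0.7,-0.4,5],"delta_rot":[0,0,14.2],"claw":0},{"xyz":[0.7,-0.4,6.15],"delta_rot":[0,0,14.2],"claw":0},{"xyz":[0.7,-0.4,6.15],"delta_rot":[0,0,14.2],"claw":0.3},{"xyz":[0.7,-0.4,6.15],"delta_rot":[0,0,14.2],"claw":1},{"xyz":[0.7,-0.4,6.15],"delta_rot":[0,0,14.2],"claw":1},{"xyz":[0.7,-0.4,6.15],"delta_rot":[0,0,14.2],"claw":1},{"xyz":[0.7,-0.4,6.15],"delta_rot":[0,0,14.2],"claw":1},{"xyz":[0.7,-0.4,6.15],"delta_rot":[0,0,14.2],"claw":1}]' 20
python3 - <<'E'
from geo import *
from plant import r
s=r.get_state()
print(go(s,[.486,-.20,.11-.0188+.005],-93))
E
```

```text
time_s: 3.2
tcp_pos: [0.4672, -0.1106, 0.0061]
eef_rot: [-180.0, 0.0, -104.2]
contact_force: [-2.9, 2.1, 7.5]
gripper_width: 0.0436
gripper_force: 20.0
(array([ 2.734, -1.339, -3.003]), array([-3.000e-02,  1.000e-02, -1.119e+01]))
```

```bash
python3 -m crank '[{"xyz":[0,0,-1],"delta_rot":[0,0,0],"claw":1},{"xyz":[0,0,-2],"delta_rot":[0,0,0],"claw":1},{"xyz":[0,0,-3],"delta_rot":[0,0,0],"claw":1},{"xyz":[1.3,-0.7,-3],"delta_rot":[0,0,-6],"claw":1},{"xyz":[2.73,-1.34,-3],"delta_rot":[0,0,-11.2],"claw":1},{"xyz":[2.73,-1.34,-3],"delta_rot":[0,0,-11.2],"claw":1},{"xyz":[2.73,-1.34,-3],"delta_rot":[0,0,-11.2],"claw":1}]'
python3 - <<'E'
from geo import *
from plant import r,optics
import pickle
s=r.get_state(); c=optics.capture('wrist'); pickle.dump((s,c),open('W2.pkl','wb')); cv2.imwrite('pics/w2.png',cv2.resize(c['img'],(768,576)))
print(s)
E
```

```text
time_s: 4.08
tcp_pos: [0.4854, -0.2, 0.0951]
eef_rot: [180.0, 0.0, -93.1]
contact_force: [0.9, 0.3, -1.1]
gripper_width: 0.0441
gripper_force: 20.0
{'time_s': 4.075, 'joints': array([-9.76939467e-01,  1.38558468e+01, -2.80556495e+01, -2.03995176e-02,
       -4.81370447e+01, -2.10923901e+00]), 'qd': array([ 1.33253743, -0.50527826, -0.40772288,  0.14959797, -0.01946025,
       -0.0314012 ]), 'joint_torque': array([ -0.77123959, -43.05707216,  23.89011562,   5.7509914 ,
         0.04690984,   0.08908264]), 'tcp_pos': array([ 0.48536643, -0.20000431,  0.09512616]), 'eef_rot': array([ 1.79950931e+02,  1.33839651e-02, -9.30998043e+01]), 'contact_force': array([ 0.87646696,  0.31020265, -1.05884773]), 'moment': array([ 0.14799593, -0.01981118,  0.04294408]), 'gripper_force': 19.99978467822075, 'gripper_width': 0.044076315104065525}
```

View pics/w2.png

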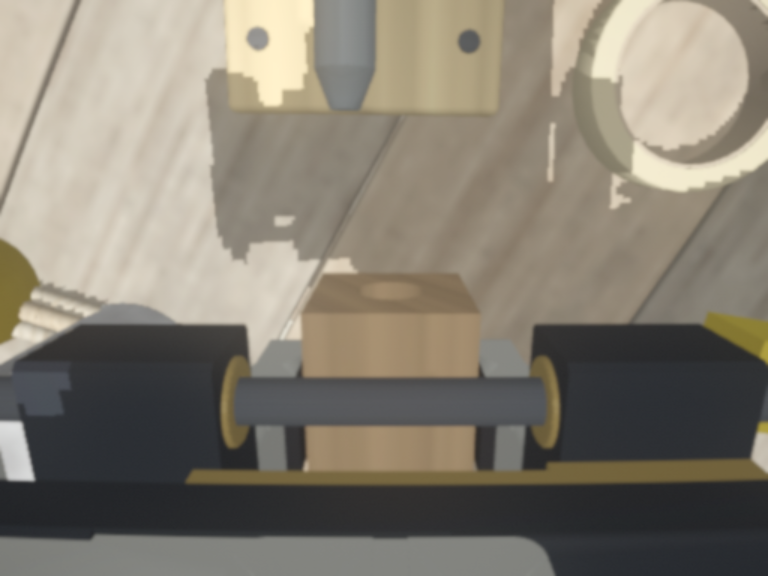

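The tip is visible at about (347,107), scaled ×1.5, with rod edges at 315 and 376. The held blank's hole is at (391,290), and its top front edge runs from (303,312) to (479,312).

```bash
python3 - <<'E'
import pickle
from geo import *
s,c=pickle.load(open('W2.pkl','rb'))
q=lambda uv,z: back(c,np.array(uv)/1.5-.17,z,s)
A=q([(345.5,3),(345.5,65),(346.5,107)],.110); print('rod',A.round(4))
B=q([(315,3),(315,65)],.110);D=q([(376,3),(376,65)],.110); print('edges',B.round(4),D.round(4))
for a,b in ((A[0],A[2]),(B[0],B[1]),(D[0],D[1])): d=b-a; print('yaw',np.degrees(np.arctan2(d[1],d[0])))
zt=s['tcp_pos'][2]+.0159
print('piece front top',q([(303,312),(479,312)],zt+.022).round(4),'hole',q([(391,290)],zt+.0095))
print('base',q([(230,110),(500,112)],.015).round(4))
C=pickle.load(open('C0.pkl','rb'))['top']
u=lambda p:np.array(p)/3.2+[140,120]-.35
T=back(C,u([(490,153),(645,160.5)]),.11);print('top rod',T.round(4)); d=T[0]-T[1]; print(np.degrees(np.arctan2(d[1],d[0])))
T=back(C,u([(488,115),(743,128),(743,247),(485,235)]),.015);print(T.round(4))
for a,b in((0,1),(3,2)):
  d=T[a]-T[b]; print(np.degrees(np.arctan2(d[1],d[0])))
# rod/wrist seen edges subpixel
g=cv2.cvtColor(c['img'],6)
E
```

```text
rod [[ 0.492  -0.3055  0.11  ]
 [ 0.4931 -0.2906  0.11  ]
 [ 0.4936 -0.2802  0.11  ]]
edges [[ 0.4997 -0.306   0.11  ]
 [ 0.501  -0.2911  0.11  ]] [[ 0.4843 -0.305   0.11  ]
 [ 0.4852 -0.2902  0.11  ]]
yaw 86.45333695578401
yaw 85.1937606991625
yaw 86.56706502111702
piece front top [[ 0.506  -0.2315  0.133 ]
 [ 0.4632 -0.2292  0.133 ]] hole [[ 0.4844244  -0.23252189  0.12052616]]
base [[ 0.5521 -0.2901  0.015 ]
 [ 0.4335 -0.2826  0.015 ]]
top rod [[ 0.4938 -0.2832  0.11  ]
 [ 0.4843 -0.4218  0.11  ]]
86.10202703063193
[[ 0.5509 -0.2901  0.015 ]
 [ 0.5333 -0.5362  0.015 ]
 [ 0.4173 -0.5291  0.015 ]
 [ 0.4334 -0.2836  0.015 ]]
85.92838070264146
86.25140922504643
```

```bash
python3 - <<'E'
from geo import *
from plant import r
print(go(r.get_state(),[.4985,-.200,.0941],-93.8))
E
```

```text
(array([-0.009, -0.434,  0.038]), array([0.04, 0.01, 0.76]))
```

```bash
python3 -m crank '[{"xyz":[0,-0.43,0.04],"delta_rot":[0,0,0.7],"claw":1},{"xyz":[0,-0.43,0.04],"delta_rot":[0,0,0.7],"claw":1},{"xyz":[0,-0.43,0.04],"delta_rot":[0,0,0.7],"claw":1}]' && python3 -m crank '[{"xyz":[0.5,0,0],"delta_rot":[0,0,0],"claw":1},{"xyz":[1,0,0],"delta_rot":[0,0,0],"claw":1},{"xyz":[1.4,0,0],"delta_rot":[0,0,0],"claw":1},{"xyz":[1.7,0,0],"delta_rot":[0,0,0],"claw":1},{"xyz":[1.9,0,0],"delta_rot":[0,0,0],"claw":1},{"xyz":[2.1,0,0],"delta_rot":[0,0,0],"claw":1},{"xyz":[2.2,0,0],"delta_rot":[0,0,0],"claw":1},{"xyz":[2.2,0,0],"delta_rot":[0,0,0],"claw":1}]'
```

```text
time_s: 4.5
tcp_pos: [0.499, -0.2001, 0.0941]
eef_rot: [180.0, 0.0, -93.6]
contact_force: [0.3, -0.4, -1.0]
gripper_width: 0.0439
gripper_force: 20.0
time_s: 5.5
tcp_pos: [0.4947, -0.2665, 0.0943]
eef_rot: [-180.0, 0.0, -93.7]
contact_force: [-0.3, -0.1, -1.4]
gripper_width: 0.044
gripper_force: 20.0
```

```bash
python3 -m crank '[{"xyz":[0.3,0,0],"delta_rot":[0,0,0],"claw":1},{"xyz":[0.6,0,0],"delta_rot":[0,0,0],"claw":1},{"xyz":[0.9,0,0],"delta_rot":[0,0,0],"claw":1},{"xyz":[1.2,0,0],"delta_rot":[0,0,0],"claw":1},{"xyz":[1.2,0,0],"delta_rot":[0,0,0],"claw":1}]'
```

```text
time_s: 6.12
tcp_pos: [0.4922, -0.3031, 0.0941]
eef_rot: [180.0, -0.0, -93.7]
contact_force: [-0.2, 0.3, -0.6]
gripper_width: 0.0437
gripper_force: 20.0
```

```bash
python3 -m crank '[{"xyz":[0.3,0,0],"delta_rot":[0,0,0],"claw":1},{"xyz":[0.6,0,0],"delta_rot":[0,0,0],"claw":1},{"xyz":[0.9,0,0],"delta_rot":[0,0,0],"claw":1},{"xyz":[1.2,0,0],"delta_rot":[0,0,0],"claw":1},{"xyz":[1.2,0,0],"delta_rot":[0,0,0],"claw":1}]' && python3 -m crank '[{"xyz":[0.3,0,0],"delta_rot":[0,0,0],"claw":1},{"xyz":[0.6,0,0],"delta_rot":[0,0,0],"claw":1},{"xyz":[0.9,0,0],"delta_rot":[0,0,0],"claw":1},{"xyz":[1.2,0,0],"delta_rot":[0,0,0],"claw":1},{"xyz":[1.2,0,0],"delta_rot":[0,0,0],"claw":1}]'
```

```text
time_s: 6.75
tcp_pos: [0.4899, -0.339, 0.0941]
eef_rot: [180.0, -0.0, -93.7]
contact_force: [0.1, 0.3, -0.9]
gripper_width: 0.0437
gripper_force: 20.0
time_s: 7.38
tcp_pos: [0.4876, -0.3749, 0.0941]
eef_rot: [180.0, 0.0, -93.7]
contact_force: [0.2, -0.6, -1.1]
gripper_width: 0.044
gripper_force: 20.0
```

```bash
python3 -m crank '[{"xyz":[0.2,0,0],"delta_rot":[0,0,0],"claw":1},{"xyz":[0.3,0,0],"delta_rot":[0,0,0],"claw":1},{"xyz":[0.3,0,0],"delta_rot":[0,0,0],"claw":1}]' && python3 -m crank '[{"xyz":[0.1,0,0],"delta_rot":[0,0,0],"claw":1},{"xyz":[0.1,0,0],"delta_rot":[0,0,0],"claw":1}]'
```

```text
time_s: 7.75
tcp_pos: [0.4871, -0.3833, 0.0942]
eef_rot: [180.0, 0.0, -93.7]
contact_force: [0.1, -0.8, -1.2]
gripper_width: 0.0438
gripper_force: 20.0
time_s: 8.0
tcp_pos: [0.4869, -0.3863, 0.0942]
eef_rot: [180.0, -0.0, -93.7]
contact_force: [0.0, 0.5, -0.5]
gripper_width: 0.0439
gripper_force: 20.0
```

```bash
python3 -m crank '[{"xyz":[0.07,0,0],"delta_rot":[0,0,0],"claw":1},{"xyz":[0.07,0,0],"delta_rot":[0,0,0],"claw":1}]'
```

```text
time_s: 8.25
tcp_pos: [0.4868, -0.3884, 0.0943]
eef_rot: [-180.0, -0.0, -93.7]
contact_force: [0.8, -0.6, -0.6]
gripper_width: 0.044
gripper_force: 20.0
```

```bash
python3 -m crank '[{"xyz":[0.07,0,0],"delta_rot":[0,0,0],"claw":1},{"xyz":[0.07,0,0],"delta_rot":[0,0,0],"claw":1}]';python3 -m crank '[{"xyz":[0.07,0,0],"delta_rot":[0,0,0],"claw":1},{"xyz":[0.07,0,0],"delta_rot":[0,0,0],"claw":1}]'
```

```text
time_s: 8.5
tcp_pos: [0.4867, -0.3905, 0.0943]
eef_rot: [180.0, -0.0, -93.7]
contact_force: [-0.4, -0.1, -0.5]
gripper_width: 0.0437
gripper_force: 20.0
time_s: 8.75
tcp_pos: [0.4865, -0.3922, 0.0942]
eef_rot: [180.0, 0.0, -93.7]
contact_force: [0.3, 2.7, 0.1]
gripper_width: 0.0439
gripper_force: 20.0
```

Contact with the plate is felt (2.7 N). I'll release, lift and go to the short blank.

```bash
python3 -m crank '[{"xyz":[0,0,0],"delta_rot":[0,0,0],"claw":0.3},{"xyz":[0,0,0],"delta_rot":[0,0,0],"claw":0},{"xyz":[0,0,0],"delta_rot":[0,0,0],"claw":0},{"xyz":[0,0,-1],"delta_rot":[0,0,0],"claw":0},{"xyz":[0,0,-2],"delta_rot":[0,0,0],"claw":0},{"xyz":[0,0,-3.2],"delta_rot":[0,0,0],"claw":0},{"xyz":[0,0,-3.2],"delta_rot":[0,0,0],"claw":0}]'
python3 - <<'E'
from geo import *
from plant import r
print(go(r.get_state(),[.455,.135,.19],-90))
E
```

```text
time_s: 9.62
tcp_pos: [0.4881, -0.3935, 0.1938]
eef_rot: [-179.7, -0.2, -93.7]
contact_force: [-0.2, 0.1, -0.4]
gripper_width: 0.087
gripper_force: 0.0
(array([-17.51 ,   2.226,   0.068]), array([-0.31, -0.17, -3.66]))
```

```bash
python3 -m crank '[{"xyz":[-1,0.1,0],"delta_rot":[0,0,0],"claw":0},{"xyz":[-3,0.4,0],"delta_rot":[0,0,-1],"claw":0},{"xyz":[-5,0.6,0],"delta_rot":[0,0,-1],"claw":0},{"xyz":[-7,0.9,0],"delta_rot":[0,0,-2],"claw":0},{"xyz":[-9,1.1,0],"delta_rot":[0,0,-2],"claw":0},{"xyz":[-11,1.4,0],"delta_rot":[0,0,-3],"claw":0},{"xyz":[-13,1.6,0],"delta_rot":[0,0,-3],"claw":0},{"xyz":[-15,1.9,0.07],"delta_rot":[0,0,-3.7],"claw":0},{"xyz":[-16.7,2.1,0.07],"delta_rot":[0,0,-3.7],"claw":0},{"xyz":[-17.5,2.2,0.07],"delta_rot":[0,0,-3.7],"claw":0},{"xyz":[-17.5,2.2,0.07],"delta_rot":[0,0,-3.7],"claw":0},{"xyz":[-17.5,2.2,0.07],"delta_rot":[0,0,-3.7],"claw":0}]'
python3 - <<'E'
from geo import *
from plant import r,optics
import pickle
s=r.get_state(); c=optics.capture('wrist'); pickle.dump((s,c),open('W3.pkl','wb'))
t=optics.capture('top')['img'][150:210,270:390]
p=proj(c,[.464,.112,.044],s)[0]; print(p)
q=proj(c,[.441,.006,.044],s)[0]; print('cap',q)
a=cv2.resize(c['img'][0:215,150:370],None,fx=2.7,fy=2.7,interpolation=cv2.INTER_CUBIC)
t=cv2.resize(t,None,fx=1.6,fy=1.6); a[:t.shape[0],-t.shape[1]:]=t
cv2.imwrite('pics/w3.png',a)
E
```

```text
time_s: 11.12
tcp_pos: [0.454, 0.1352, 0.1877]
eef_rot: [180.0, -0.0, -90.0]
contact_force: [-0.8, 0.4, 1.0]
gripper_width: 0.0876
gripper_force: 0.0
[249.73882389 153.89278322]
cap [277.30640985  24.05422238]
```

View pics/w3.png

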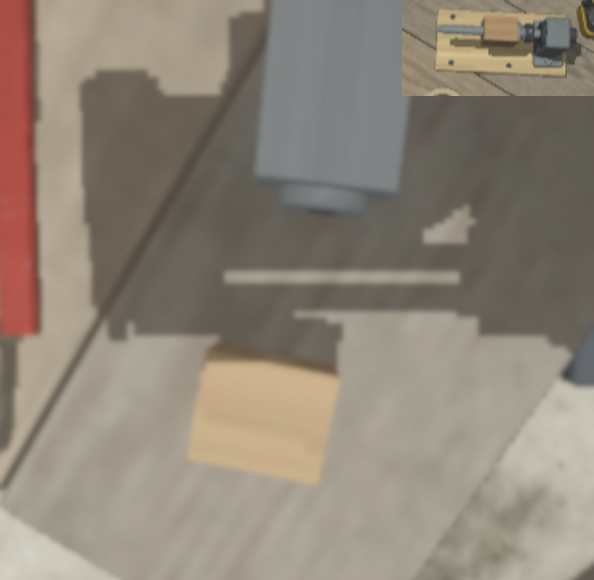

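The inset shows the long blank seated at the plate. The short blank's top-face corners in the crop are about (207,358), (338,378), (320,484), (188,458), and the cap's boss end has corners (257,177) and (398,191).

```bash
python3 - <<'E'
import pickle
from geo import *
s,c=pickle.load(open('W3.pkl','rb'))
q=lambda uv,z: back(c,np.array(uv)/2.7+[150,0]-.3,z,s)
P=q([(207,358),(338,378),(320,484),(188,458)],.044); print(P.round(4)); m=P.mean(0); d=(P[2]+P[3]-P[0]-P[1])/2; e=P[0]+P[3]-P[1]-P[2]
yaw=np.degrees(np.arctan2(d[1],d[0])); print(m,np.linalg.norm(d),np.linalg.norm(e)/2,yaw,np.degrees(np.arctan2(e[1],e[0]))+90)
Q=q([(257,177),(398,191),(410,95),(267,30)],.044);print('cap',Q.round(4)); 
for a,b in((0,3),(1,2)): v=Q[a]-Q[b];print(np.degrees(np.arctan2(v[1],v[0])))
v=Q[0]-Q[1];print(np.degrees(np.arctan2(v[1],v[0]))+90)
from plant import r
print(go(r.get_state(),[m[0],m[1],.0052],yaw-180))
E
```

```text
[[0.4841 0.0932 0.044 ]
 [0.442  0.0996 0.044 ]
 [0.4476 0.1346 0.044 ]
 [0.4911 0.1258 0.044 ]]
[0.46622752 0.1132684  0.044     ] 0.034381876208882466 0.04345591318531846 79.43476377613243 79.94651910749072
cap [[ 0.4675  0.038   0.044 ]
 [ 0.4241  0.042   0.044 ]
 [ 0.4211  0.0142  0.044 ]
 [ 0.4642 -0.004   0.044 ]]
85.43412208763066
83.88015772241849
84.64416029543905
(array([ 0.715, -0.402,  6.092]), array([ 0.02, -0.02, 10.53]))
```

```bash
python3 -m crank '[{"xyz":[0.7,-0.4,1.5],"delta_rot":[0,0,9],"claw":0},{"xyz":[0.7,-0.4,3.3],"delta_rot":[0,0,10.4],"claw":0},{"xyz":[0.7,-0.4,5],"delta_rot":[0,0,10.4],"claw":0},{"xyz":[0.7,-0.4,6.1],"delta_rot":[0,0,10.4],"claw":0},{"xyz":[0.7,-0.4,6.1],"delta_rot":[0,0,10.4],"claw":0.3},{"xyz":[0.7,-0.4,6.1],"delta_rot":[0,0,10.4],"claw":1},{"xyz":[0.7,-0.4,6.1],"delta_rot":[0,0,10.4],"claw":1},{"xyz":[0.7,-0.4,6.1],"delta_rot":[0,0,10.4],"claw":1},{"xyz":[0.7,-0.4,6.1],"delta_rot":[0,0,10.4],"claw":1},{"xyz":[0.7,-0.4,6.1],"delta_rot":[0,0,10.4],"claw":1}]' 20
python3 - <<'E'
from geo import *
from plant import r
s=r.get_state()
print(go(s,[.5,-.18,s['tcp_pos'][2]+.088],-93.8))
E
```

```text
time_s: 12.48
tcp_pos: [0.4666, 0.1149, 0.0058]
eef_rot: [-180.0, 0.0, -100.4]
contact_force: [-1.5, -0.7, 6.6]
gripper_width: 0.0438
gripper_force: 20.0
(array([ 9.468, -2.865, -2.936]), array([-0.03,  0.03, -6.56]))
```

```bash
python3 -m crank '[{"xyz":[0,0,-1],"delta_rot":[0,0,0],"claw":1},{"xyz":[0,0,-2],"delta_rot":[0,0,0],"claw":1},{"xyz":[0,0,-2.94],"delta_rot":[0,0,0],"claw":1},{"xyz":[1,-0.3,-2.94],"delta_rot":[0,0,0],"claw":1},{"xyz":[2.5,-0.8,-2.94],"delta_rot":[0,0,-2],"claw":1},{"xyz":[4,-1.3,-2.94],"delta_rot":[0,0,-3],"claw":1},{"xyz":[5.5,-1.7,-2.94],"delta_rot":[0,0,-4],"claw":1},{"xyz":[7,-2.2,-2.94],"delta_rot":[0,0,-5],"claw":1},{"xyz":[8.5,-2.6,-2.94],"delta_rot":[0,0,-6],"claw":1},{"xyz":[9.47,-2.87,-2.94],"delta_rot":[0,0,-6.6],"claw":1},{"xyz":[9.47,-2.87,-2.94],"delta_rot":[0,0,-6.6],"claw":1},{"xyz":[9.47,-2.87,-2.94],"delta_rot":[0,0,-6.6],"claw":1},{"xyz":[9.47,-2.87,-2.94],"delta_rot":[0,0,-6.6],"claw":1}]'
python3 - <<'E'
from geo import *
from plant import r,optics
import pickle
s=r.get_state(); c=optics.capture('wrist'); pickle.dump((s,c),open('W4.pkl','wb')); cv2.imwrite('pics/w4.png',cv2.resize(c['img'],(768,576))[:480])
u=np.array([.0663,.9978]); lat=np.array([.4985,-.2])-0 ; t=np.array([.4982,-.2])
print('on-axis tcp at y',s['tcp_pos'][1], .4985+.0664*(s['tcp_pos'][1]+.2))
E
```

```text
time_s: 14.1
tcp_pos: [0.4999, -0.1795, 0.0934]
eef_rot: [-180.0, 0.0, -93.7]
contact_force: [-0.6, -0.2, -0.2]
gripper_width: 0.0442
gripper_force: 20.0
on-axis tcp at y -0.17948114442543514 0.4998624520101511
```

View pics/w4.png

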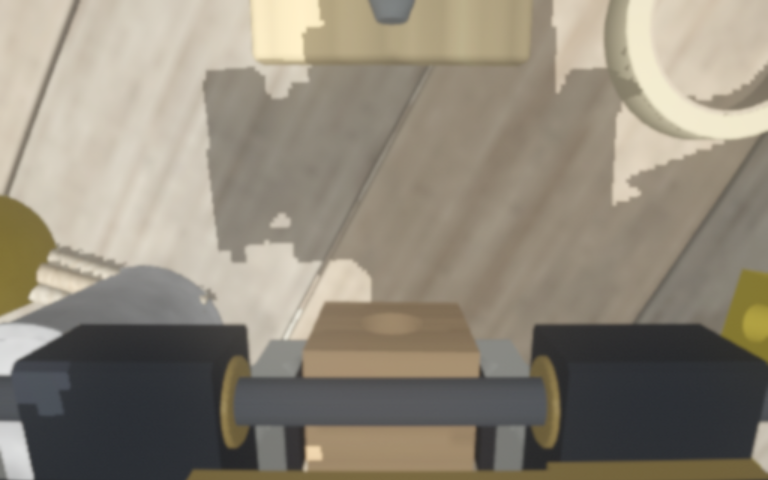

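The short blank is square in the grip, with its hole at (391,322) in line with the tip at (392,22). I'll slide it on.

```bash
python3 -m crank '[{"xyz":[0.7,0,0],"delta_rot":[0,0,0],"claw":1},{"xyz":[1.5,0,0],"delta_rot":[0,0,0],"claw":1},{"xyz":[2.2,0,0],"delta_rot":[0,0,0],"claw":1},{"xyz":[2.5,0,0],"delta_rot":[0,0,0],"claw":1},{"xyz":[2.8,0,0],"delta_rot":[0,0,0],"claw":1},{"xyz":[3,0,0],"delta_rot":[0,0,0],"claw":1},{"xyz":[3.2,0,0],"delta_rot":[0,0,0],"claw":1},{"xyz":[3.4,0,0],"delta_rot":[0,0,0],"claw":1},{"xyz":[3.4,0,0],"delta_rot":[0,0,0],"claw":1}]'
```

```text
time_s: 15.28
tcp_pos: [0.4931, -0.2824, 0.0933]
eef_rot: [180.0, -0.0, -93.8]
contact_force: [0.0, 0.1, -0.0]
gripper_width: 0.0439
gripper_force: 20.0
```

```bash
python3 -m crank '[{"xyz":[0.2,0,0],"delta_rot":[0,0,0],"claw":1},{"xyz":[0.5,0,0],"delta_rot":[0,0,0],"claw":1},{"xyz":[0.8,0,0],"delta_rot":[0,0,0],"claw":1},{"xyz":[1.1,0,0],"delta_rot":[0,0,0],"claw":1},{"xyz":[1.4,0,0],"delta_rot":[0,0,0],"claw":1},{"xyz":[1.7,0,0],"delta_rot":[0,0,0],"claw":1},{"xyz":[1.8,0,0],"delta_rot":[0,0,0],"claw":1},{"xyz":[1.8,0,0],"delta_rot":[0,0,0],"claw":1}]'
```

```text
time_s: 16.27
tcp_pos: [0.4895, -0.3361, 0.0933]
eef_rot: [180.0, 0.0, -93.8]
contact_force: [-0.9, 1.0, 0.1]
gripper_width: 0.0441
gripper_force: 20.0
```

```bash
python3 -m crank '[{"xyz":[0.1,0,0],"delta_rot":[0,0,0],"claw":1},{"xyz":[0.1,0,0],"delta_rot":[0,0,0],"claw":1}]';python3 -m crank '[{"xyz":[0.07,0,0],"delta_rot":[0,0,0],"claw":1},{"xyz":[0.07,0,0],"delta_rot":[0,0,0],"claw":1}]'
```

```text
time_s: 16.52
tcp_pos: [0.4895, -0.3389, 0.0934]
eef_rot: [-180.0, -0.0, -93.8]
contact_force: [0.8, 0.3, -1.1]
gripper_width: 0.0441
gripper_force: 20.0
time_s: 16.77
tcp_pos: [0.4893, -0.341, 0.0934]
eef_rot: [-180.0, 0.0, -93.8]
contact_force: [-0.2, 0.9, 0.0]
gripper_width: 0.044
gripper_force: 20.0
```

```bash
python3 -m crank '[{"xyz":[0.07,0,0],"delta_rot":[0,0,0],"claw":1},{"xyz":[0.07,0,0],"delta_rot":[0,0,0],"claw":1}]'
```

```text
time_s: 17.02
tcp_pos: [0.4893, -0.3424, 0.0934]
eef_rot: [-180.0, 0.1, -93.8]
contact_force: [0.4, 4.9, 1.1]
gripper_width: 0.0439
gripper_force: 20.0
```

The short blank is in contact (about 5 N). I'll release and go to the cap, whose pose is already measured.

```bash
python3 -m crank '[{"xyz":[0,0,0],"delta_rot":[0,0,0],"claw":0.3},{"xyz":[0,0,0],"delta_rot":[0,0,0],"claw":0},{"xyz":[0,0,0],"delta_rot":[0,0,0],"claw":0},{"xyz":[0,0,-1],"delta_rot":[0,0,0],"claw":0},{"xyz":[0,0,-2],"delta_rot":[0,0,0],"claw":0},{"xyz":[0,0,-2.6],"delta_rot":[0,0,0],"claw":0},{"xyz":[0,0,-2.6],"delta_rot":[0,0,0],"claw":0}]'
python3 - <<'E'
from geo import *
from plant import r
print(go(r.get_state(),[.443,.007,.1],-95.2))
E
```

```text
time_s: 17.9
tcp_pos: [0.49, -0.3436, 0.173]
eef_rot: [-179.8, -0.1, -93.8]
contact_force: [1.1, -0.2, -1.1]
gripper_width: 0.0875
gripper_force: 0.0
(array([-11.56 ,   2.339,   2.413]), array([-0.17, -0.06,  1.42]))
```

```bash
python3 -m crank '[{"xyz":[-1,0.2,0],"delta_rot":[0,0,0],"claw":0},{"xyz":[-3,0.6,0],"delta_rot":[0,0,0],"claw":0},{"xyz":[-5,1,0],"delta_rot":[0,0,1.4],"claw":0},{"xyz":[-7,1.4,0],"delta_rot":[0,0,1.4],"claw":0},{"xyz":[-9,1.8,0.5],"delta_rot":[0,0,1.4],"claw":0},{"xyz":[-10.7,2.2,1.3],"delta_rot":[0,0,1.4],"claw":0},{"xyz":[-11.56,2.34,2.4],"delta_rot":[0,0,1.4],"claw":0},{"xyz":[-11.56,2.34,2.4],"delta_rot":[0,0,1.4],"claw":0},{"xyz":[-11.56,2.34,2.4],"delta_rot":[0,0,1.4],"claw":0}]'
python3 - <<'E'
from geo import *
from plant import r,optics
s=r.get_state(); c=optics.capture('wrist')
t=optics.capture('top')['img'][150:210,270:390]
a=cv2.resize(c['img'],(768,576)); t=cv2.resize(t,None,fx=2,fy=2); a[456:576,528:]=t
cv2.imwrite('pics/w5.png',a)
print(go(s,[.443,.007,.0058],-95.2), proj(c,[[.443,.007,.044]],s)*1.5)
E
```

```text
time_s: 19.02
tcp_pos: [0.442, 0.0073, 0.0993]
eef_rot: [180.0, -0.0, -95.1]
contact_force: [-0.7, -0.7, -0.3]
gripper_width: 0.0875
gripper_force: 0.0
(array([ 0.006, -0.036,  3.118]), array([ 0.03, -0.04,  0.06])) [[389.8683862  313.69414743]]
```

View pics/w5.png

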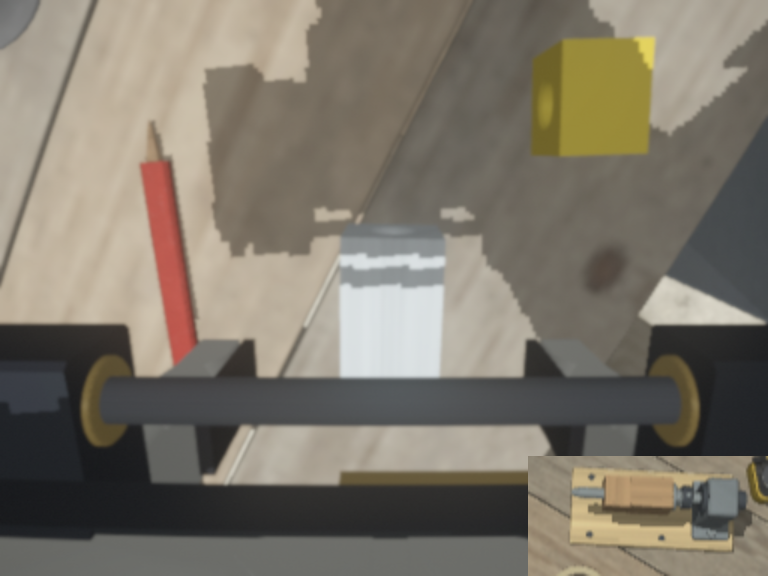

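The cap is centred between the fingers (columns 340–443), and the inset shows both blanks on the rod. I'll check the finger clearance to the pencil before descending.

```bash
python3 - <<'E'
from geo import *
from plant import r,optics
s=r.get_state(); c=optics.capture('wrist')
print(back(c,np.array([(193,345),(145,170),(153,122)])/1.5,.008,s).round(3))
print(back(c,np.array([(340,240),(443,240)])/1.5,.044,s).round(4))
E
```

```text
[[ 0.548  0.026  0.008]
 [ 0.555 -0.064  0.008]
 [ 0.546 -0.085  0.008]]
[[ 0.4614 -0.027   0.044 ]
 [ 0.4186 -0.0231  0.044 ]]
```

```bash
python3 -m crank '[{"xyz":[0,-0.03,1.5],"delta_rot":[0,0,0],"claw":0},{"xyz":[0,-0.03,2.7],"delta_rot":[0,0,0],"claw":0},{"xyz":[0,-0.03,3.11],"delta_rot":[0,0,0],"claw":0},{"xyz":[0,-0.03,3.11],"delta_rot":[0,0,0],"claw":0.3},{"xyz":[0,-0.03,3.11],"delta_rot":[0,0,0],"claw":1},{"xyz":[0,-0.03,3.11],"delta_rot":[0,0,0],"claw":1},{"xyz":[0,-0.03,3.11],"delta_rot":[0,0,0],"claw":1},{"xyz":[0,-0.03,3.11],"delta_rot":[0,0,0],"claw":1},{"xyz":[0,-0.03,3.11],"delta_rot":[0,0,0],"claw":1}]' 40
python3 - <<'E'
from geo import *
from plant import r
s=r.get_state()
print(go(s,[.5005,-.17,s['tcp_pos'][2]+.088],-93.8))
E
```

```text
time_s: 20.3
tcp_pos: [0.4427, 0.0075, 0.0064]
eef_rot: [180.0, -0.0, -95.2]
contact_force: [-3.1, 0.2, 7.5]
gripper_width: 0.0441
gripper_force: 39.9
(array([ 5.719, -2.452, -2.933]), array([ 0.  , -0.  , -1.38]))
```

```bash
python3 -m crank '[{"xyz":[0,0,-1],"delta_rot":[0,0,0],"claw":1},{"xyz":[0,0,-2],"delta_rot":[0,0,0],"claw":1},{"xyz":[0,0,-2.94],"delta_rot":[0,0,0],"claw":1},{"xyz":[1,-0.4,-2.94],"delta_rot":[0,0,0],"claw":1},{"xyz":[2.5,-1.1,-2.94],"delta_rot":[0,0,-1.4],"claw":1},{"xyz":[4,-1.7,-2.94],"delta_rot":[0,0,-1.4],"claw":1},{"xyz":[5.2,-2.2,-2.94],"delta_rot":[0,0,-1.4],"claw":1},{"xyz":[5.72,-2.45,-2.94],"delta_rot":[0,0,-1.4],"claw":1},{"xyz":[5.72,-2.45,-2.94],"delta_rot":[0,0,-1.4],"claw":1},{"xyz":[5.72,-2.45,-2.94],"delta_rot":[0,0,-1.4],"claw":1},{"xyz":[5.72,-2.45,-2.94],"delta_rot":[0,0,-1.4],"claw":1}]'
python3 - <<'E'
from geo import *
from plant import r,optics
s=r.get_state(); c=optics.capture('wrist')
cv2.imwrite('pics/w6.png',cv2.resize(c['img'],(768,576))[:480])
print(s['tcp_pos'],go(s,[.4985+.0664*.03,-.17,.0944],-93.8))
E
```

```text
time_s: 21.68
tcp_pos: [0.5003, -0.1691, 0.0944]
eef_rot: [-180.0, 0.0, -93.7]
contact_force: [0.7, 0.9, -2.9]
gripper_width: 0.0435
gripper_force: 39.9
[ 0.50034565 -0.16912024  0.09437107] (array([ 0.029, -0.007, -0.001]), array([-0.  ,  0.01,  0.09]))
```

View pics/w6.png

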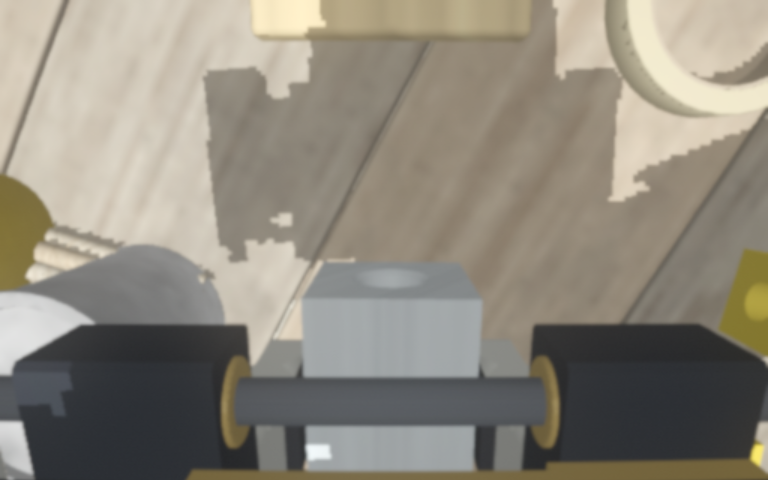

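The cap is square in the grip, with its mouth at (392,278) in line with the rod. I'll advance.

```bash
python3 -m crank '[{"xyz":[0.7,0,0],"delta_rot":[0,0,0],"claw":1},{"xyz":[1.5,0,0],"delta_rot":[0,0,0],"claw":1},{"xyz":[2.1,0,0],"delta_rot":[0,0,0],"claw":1},{"xyz":[2.4,0,0],"delta_rot":[0,0,0],"claw":1},{"xyz":[2.6,0,0],"delta_rot":[0,0,0],"claw":1},{"xyz":[2.8,0,0],"delta_rot":[0,0,0],"claw":1},{"xyz":[3,0,0],"delta_rot":[0,0,0],"claw":1},{"xyz":[3.2,0,0],"delta_rot":[0,0,0],"claw":1},{"xyz":[3.2,0,0],"delta_rot":[0,0,0],"claw":1}]'
```

```text
time_s: 22.85
tcp_pos: [0.4942, -0.2662, 0.0942]
eef_rot: [180.0, -0.0, -93.8]
contact_force: [0.5, 1.2, -2.2]
gripper_width: 0.044
gripper_force: 39.9
```

```bash
python3 -m crank '[{"xyz":[0.2,0,0],"delta_rot":[0,0,0],"claw":1},{"xyz":[0.4,0,0],"delta_rot":[0,0,0],"claw":1},{"xyz":[0.6,0,0],"delta_rot":[0,0,0],"claw":1},{"xyz":[0.7,0,0],"delta_rot":[0,0,0],"claw":1},{"xyz":[0.7,0,0],"delta_rot":[0,0,0],"claw":1}]'
```

```text
time_s: 23.48
tcp_pos: [0.4928, -0.2871, 0.0942]
eef_rot: [180.0, 0.0, -93.8]
contact_force: [0.3, 0.1, -2.1]
gripper_width: 0.0437
gripper_force: 39.9
```

```bash
python3 -m crank '[{"xyz":[0.07,0,0],"delta_rot":[0,0,0],"claw":1},{"xyz":[0.07,0,0],"delta_rot":[0,0,0],"claw":1}]'
```

```text
time_s: 23.72
tcp_pos: [0.4927, -0.2889, 0.0943]
eef_rot: [-180.0, -0.0, -93.8]
contact_force: [0.3, -0.2, -2.6]
gripper_width: 0.0436
gripper_force: 39.9
```

```bash
python3 -m crank '[{"xyz":[0.05,0,0],"delta_rot":[0,0,0],"claw":1},{"xyz":[0.05,0,0],"delta_rot":[0,0,0],"claw":1}]'; python3 -m crank '[{"xyz":[0.05,0,0],"delta_rot":[0,0,0],"claw":1},{"xyz":[0.05,0,0],"delta_rot":[0,0,0],"claw":1}]'
```

```text
time_s: 23.98
tcp_pos: [0.4926, -0.2904, 0.0943]
eef_rot: [-180.0, 0.0, -93.8]
contact_force: [-0.8, 0.3, -1.8]
gripper_width: 0.0439
gripper_force: 39.9
time_s: 24.22
tcp_pos: [0.4925, -0.2919, 0.0943]
eef_rot: [-180.0, 0.0, -93.8]
contact_force: [0.4, 0.0, -1.9]
gripper_width: 0.0439
gripper_force: 39.9
```

```bash
python3 -m crank '[{"xyz":[0.05,0,0],"delta_rot":[0,0,0],"claw":1},{"xyz":[0.05,0,0],"delta_rot":[0,0,0],"claw":1}]'
```

```text
time_s: 24.48
tcp_pos: [0.4925, -0.2929, 0.0943]
eef_rot: [-180.0, 0.0, -93.8]
contact_force: [0.2, 4.6, -0.9]
gripper_width: 0.044
gripper_force: 39.9
```

```bash
python3 -m crank '[{"xyz":[0.04,0,0],"delta_rot":[0,0,0],"claw":1},{"xyz":[0.04,0,0],"delta_rot":[0,0,0],"claw":1}]'
```

```text
time_s: 24.72
tcp_pos: [0.4925, -0.2937, 0.0943]
eef_rot: [-180.0, 0.1, -93.8]
contact_force: [1.1, 7.1, 0.8]
gripper_width: 0.0441
gripper_force: 39.9
```

```bash
python3 -m crank '[{"xyz":[0.04,0,0],"delta_rot":[0,0,0],"claw":1},{"xyz":[0.04,0,0],"delta_rot":[0,0,0],"claw":1}]'
```

```text
time_s: 24.98
tcp_pos: [0.4925, -0.2944, 0.0943]
eef_rot: [-180.0, 0.1, -93.8]
contact_force: [1.0, 10.4, 2.0]
gripper_width: 0.0441
gripper_force: 39.9
```

Add a little more, then hold for one second.

```bash
python3 -m crank '[{"xyz":[0.03,0,0],"delta_rot":[0,0,0],"claw":1},{"xyz":[0.03,0,0],"delta_rot":[0,0,0],"claw":1},{"xyz":[0.03,0,0],"delta_rot":[0,0,0],"claw":1}]'
```

```text
time_s: 25.35
tcp_pos: [0.4924, -0.2949, 0.0943]
eef_rot: [-180.0, 0.1, -93.8]
contact_force: [0.6, 12.3, 2.1]
gripper_width: 0.0437
gripper_force: 39.9
```

```bash
python3 -m crank '[{"xyz":[0,0,0],"delta_rot":[0,0,0],"claw":1},{"xyz":[0,0,0],"delta_rot":[0,0,0],"claw":1},{"xyz":[0,0,0],"delta_rot":[0,0,0],"claw":1},{"xyz":[0,0,0],"delta_rot":[0,0,0],"claw":1},{"xyz":[0,0,0],"delta_rot":[0,0,0],"claw":1},{"xyz":[0,0,0],"delta_rot":[0,0,0],"claw":1},{"xyz":[0,0,0],"delta_rot":[0,0,0],"claw":1}]'
```

```text
time_s: 26.22
tcp_pos: [0.4924, -0.2949, 0.0943]
eef_rot: [-180.0, 0.1, -93.8]
contact_force: [0.9, 12.0, 2.3]
gripper_width: 0.0437
gripper_force: 39.9
```

```bash
python3 -m crank '[{"xyz":[-0.03,0,0],"delta_rot":[0,0,0],"claw":1},{"xyz":[-0.06,0,0],"delta_rot":[0,0,0],"claw":1},{"xyz":[-0.09,0,0],"delta_rot":[0,0,0],"claw":1},{"xyz":[-0.12,0,0],"delta_rot":[0,0,0],"claw":1},{"xyz":[-0.12,0,0],"delta_rot":[0,0,0],"claw":1}]'
```

```text
time_s: 26.85
tcp_pos: [0.4925, -0.293, 0.0943]
eef_rot: [-180.0, 0.0, -93.8]
contact_force: [0.5, 2.8, -1.0]
gripper_width: 0.044
gripper_force: 39.9
```

Release gently, rise and check.

```bash
python3 -m crank '[{"xyz":[0,0,0],"delta_rot":[0,0,0],"claw":0.3},{"xyz":[0,0,0],"delta_rot":[0,0,0],"claw":0},{"xyz":[0,0,0],"delta_rot":[0,0,0],"claw":0},{"xyz":[0,0,0],"delta_rot":[0,0,0],"claw":0},{"xyz":[0,0,-0.7],"delta_rot":[0,0,0],"claw":0},{"xyz":[0,0,-1.5],"delta_rot":[0,0,0],"claw":0},{"xyz":[0,0,-2.5],"delta_rot":[0,0,0],"claw":0},{"xyz":[0,0,-3.5],"delta_rot":[0,0,0],"claw":0},{"xyz":[-2,0,-4.5],"delta_rot":[0,0,0],"claw":0},{"xyz":[-4,0,-4.5],"delta_rot":[0,0,0],"claw":0},{"xyz":[-4,0,-4.5],"delta_rot":[0,0,0],"claw":0}]' 
python3 - <<'E'
from geo import *
from plant import r,optics
a=optics.capture('wrist')['img']; t=optics.capture('top')['img'][145:215,275:395]; u=optics.capture('scene')['img'][170:290,290:440]
cv2.imwrite('pics/end.png',np.vstack([np.hstack([cv2.resize(t,(400,233)),cv2.resize(u,(400,233))]),np.hstack([cv2.resize(a,(400,300)),np.zeros((300,400,3),np.uint8)])]))
E
```

```text
time_s: 28.22
tcp_pos: [0.5009, -0.1703, 0.2303]
eef_rot: [-179.9, 0.0, -93.5]
contact_force: [0.3, -0.7, -0.6]
gripper_width: 0.0878
gripper_force: 0.0
```

View pics/end.png

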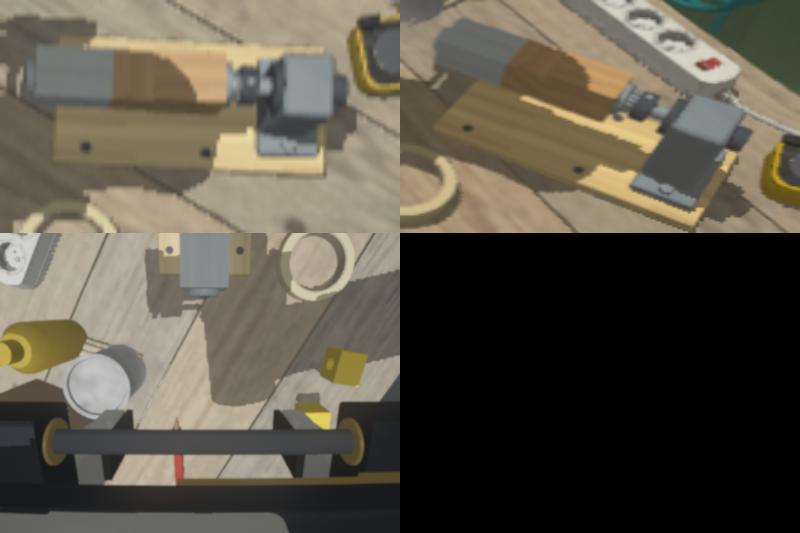

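The picture shows the long blank, short blank and cap close together on the mandrel, with the plate at the root. The gripper is clear and nothing else has been disturbed.

```bash
python3 -c "
from plant import job; print(job.close_job())"
```

```text
the job is handed in; nothing more can be done
None
```

The long blank, short blank and end cap are on the mandrel in that order, pressed together at about 12 N for just over a second and released, and the job was handed in at about 28 s; the hand-in returned no verdict.

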